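# Show where the stray sample belongs

### The job

Show a trainee where the stray sample belongs, without touching anything at all: with the fingertips pointing down, point from just above (a few centimetres at most) at the middle of the small snap-cap tube that lies loose on the worktop, and stay still there for two full seconds. Then rise well clear, come down just above the one empty bore of the wooden tube block, point at its middle for two full seconds and finish the job still pointing there. Nothing may be touched, shifted or lifted, and do not come down over the long tube, the tape roll, the petri dish or the tubes in the block on the way.

Things in the scene. Friction and masses are not known exactly. Their poses are not given: they have to be found in the camera images.
- loose_tube (a point): the target sample: a small clear plastic snap-cap microtube, 34 mm long with a cone tip and a flat cap about 14 mm across with a tab, lying on its side on the worktop with nothing round it. The point is the middle of its length, on its axis, about 6 mm above the worktop; the tube's top is at most 15 mm above the worktop. Loose, 10 g
- long_tube (a point): another tube, not the target: a screw-capped sample tube 61 mm long, 15 mm thick, lying on its side on the worktop; the point is the middle of its length, 7 mm above the worktop
- tape: a roll of adhesive tape lying flat, 62 mm across, 20 mm high, not the target; origin at the centre of its underside
- petri: a round flat petri dish with its lid, 58 mm across, 12 mm high, not the target; origin at the centre of its underside
- tube_block: a loose wooden tube block, 38 x 105 mm and 36 mm high, with a row of four bores from above, 12 mm wide and 24 mm deep, 24 mm apart along its length; origin at the centre of its underside, y along its length, z up
- standing_tube_a: a closed snap-cap microtube (34 mm long, cap 14 mm across) standing upright in a bore of the block, its cap's top 46 mm above the worktop; origin at the foot, within 2 mm of the bore's axis, 12 mm above the worktop. Which of the bores it stands in varies
- free_bore (a point): centre of the mouth of the only empty bore of the wooden tube block, level with the block's top, 36 mm above the worktop; the full bores beside it are 24 mm away. Which bore is the empty one varies
- standing_tube_b: same as standing_tube_a, in another bore
- standing_tube_c: same as standing_tube_a, in another bore

How it is judged (in metres and radians):
On the way, in this order (a step that is already met when the one before it is completed fails the run):
1. the tool points down at the middle of the loose snap-cap tube from just above (tool point within 14 mm sideways and 85 mm of it) for 1.5 s (horizontal distance between the grasp point and loose_tube below 0.014 m and distance between the grasp point and loose_tube below 0.085 m and angle between the grasp point's own z axis and vertical above 2.3 rad), for 1.5 s.
2. the tool rises clear: tool point over 110 mm above the worktop (height (world z) of the grasp point above 0.11 m).
3. the tool points down at the empty bore from just above (tool point within 10 mm sideways and 85 mm of the mouth's centre) for 1.5 s (horizontal distance between the grasp point and free_bore below 0.01 m and distance between the grasp point and free_bore below 0.085 m and angle between the grasp point's own z axis and vertical above 2.3 rad), for 1.5 s.
At the end, for the whole second after the job is handed in: the tool still points down at the empty bore: tool point within 10 mm sideways of the bore's centre and at most 85 mm from its mouth; the loose tube, the block and the three tubes in it lie within 5 mm of where they were (all of step 3 and distance of each of loose_tube, tube_block, standing_tube_a, standing_tube_b, standing_tube_c from where it was at the start of the episode below 0.005 m); the robot touches nothing.
It fails at once if the robot touches anything (contact force between any of the fingers, the arm and anything else above 0.3 N).
It fails at once if a tube, the block, the dish or the tape roll is shifted or lifted by 8 mm (distance of any of loose_tube, long_tube, tape, petri, tube_block, standing_tube_a, standing_tube_b, standing_tube_c from where it was at the start of the episode above 0.008 m).
It fails at once if the tool comes down over a tube in the block, the long tube, the dish or the tape roll ((horizontal distance between the grasp point and standing_tube_a below 0.01 m and height (world z) of the grasp point below 0.12 m) or (horizontal distance between the grasp point and standing_tube_b below 0.01 m and height (world z) of the grasp point below 0.12 m) or (horizontal distance between the grasp point and standing_tube_c below 0.01 m and height (world z) of the grasp point below 0.12 m) or (horizontal distance between the grasp point and long_tube below 0.014 m and height (world z) of the grasp point below 0.09 m) or (horizontal distance between the grasp point and tape below 0.025 m and height (world z) of the grasp point below 0.09 m) or (horizontal distance between the grasp point and petri below 0.025 m and height (world z) of the grasp point below 0.09 m)).
It also fails if it takes over 38 s, if anything falls off the work surface, if the arm or the gripper's body presses on something with over 40 N, if the wrist force passes 120 N, or if a joint passes its speed limit or range.

### The arm

A 6-joint arm with a two-finger parallel gripper is mounted at the origin on a cart in front of the work surface, level with it; the furniture and walls round the work are solid. World frame = base frame: x ahead of the robot, y to its left, z up, the work surface at z = 0. Lengths are in mm, angles in degrees, forces in N, time in s.
With the tool pointing down it reaches from about 350 to 850 mm from the base axis. Payload 8.1 kg.
Tool frame: the origin (TCP) lies between the finger pads, 19 mm behind the fingertips; this is the grasp point; z points along the fingers, y is the line along which they close (so a half turn about z gives the same grasp; the last joint's range is limited). The gripper opens to 85 mm and grips with 20 to 120 N. Pads are 22 mm wide; open, the fingers measure 114 mm over their backs; the gripper's body (76 mm by 85 mm) begins 54 mm behind the grasp point. The pads swing forward as they close: fully open they stand 13 mm farther back than shut.
Start: joints at [-72.617, 7.471, 85.268, -0, 87.261, -4.893], TCP at [227.467, -555.215, 249.992] pointing down, gripper open.
Joint ranges: [-169.43, 169.43], [-51.17, 129.36], [1.28, 143.12], [-76.62, 256.62], [0, 156.53], [-152.29, 152.29]. Speed limits (degrees/s): [136.94, 136.94, 159.86, 180, 180, 180].

### API

Orientations are given as [roll, pitch, yaw] about the fixed x, y, z axes, in that order (R = Rz(yaw) Ry(pitch) Rx(roll)).
In Python, from bench import status, eyes, r gives the robot as it stands.
- The arm moves only by the shell command python3 -m handwheel 'ROWS' [FORCE]. ROWS is a JSON object whose one key "series" holds a list that holds one entry, the list of rows, each a list of 7 numbers: the shift along the tool's x, y, z in cm, then the turn, a rotation vector about the tool's x, y, z in rad, then the opening, from 0 (shut) to 1 (fully open). In form: {"series": [[[tx, ty, tz, rx, ry, rz, claw], ...]]}. A call has 1 to 12 rows; each row is the pose to reach, as a shift and turn from the pose commanded when the call began, along the tool's axes at that moment; what a row does not reach only later rows make up. A row lasts 1/8 s, in which the tool goes at most 62.5 mm and 10.7 degrees, less where a joint would pass 70% of its speed; a pose out of reach is approached as far as the arm can. A call with a gripper value outside its range is refused whole. The fingers move at their own pace and stop on an object; FORCE is the grip in N (left out, the last holds). Time passes only in rows, so rows that repeat a pose let the fingers close. It gives the time, the measured TCP pose, the force, the opening and the grip force at its end, in the units of the state.
- status.sense(): the state, without advancing time (a new reading comes with each control period).
- eyes.snapshot(name): name is "side" or "top"; returns a dict with "img" (400x640x3 uint8, red, green, blue), "mtx" (3x3 intrinsics, pixels), "R" (3x3) and "t" (3): a world point X has camera coordinates R X + t. Camera axes: x right, y down, z forward; pixel columns grow to the right and rows downward; lengths in mm; the calibration is good to about 2 mm. A picture is of the moment at which its call begins. There is no depth.
- r.hand_in(): hands the job in; it is judged then, once.
The state is a dict: "time": time; "joint_pos": joint angles; "qd": joint speeds; "joint_efforts": joint torques, N m; "tool_pos": TCP position; "tcp_rot": TCP orientation; "ft_force": force on the tool from outside, world axes, zero at the start; "wrist_torque": the same for the moment, N m; "finger_gap": finger opening in mm; "grip_force": force on a finger pad.
Only numpy, scipy, OpenCV 4.12 (cv2) and the standard library are available. Lean on these libraries where they do the work, as an engineer would, in place of code of your own. Each camera call takes 0.05 s, during which the arm holds its last target. There are 200 camera calls.

## Working session

There is one attempt and no reset: what is moved stays moved. The work goes in short steps, Python scripts to look and compute and a shell command to move; the robot and the scene stay as the last step left them, time stands still between calls to the robot, and variables do not carry over. Pictures are saved under pics/ and viewed, at most 10 in all, crops included, and the job is handed in when it is done.

```bash
mkdir -p pics; python3 - <<'E'
from bench import status, eyes, r
import cv2,pickle
s=status.sense();print(s['time'],s['tool_pos'],s['tcp_rot'],s['finger_gap'])
d={}
for n in ("top","side"):
    a=eyes.snapshot(n);d[n]=a;cv2.imwrite(f"pics/{n}0.png",a['img'][:,:,::-1])
    C=-a['R'].T@a['t'];print(n,C.round(),a['mtx'][0,0],a['R'].round(2).tolist())
pickle.dump(d,open('s0.pkl','wb'))
E
```

```text
0.0 [ 227.3100369  -554.70486878  248.9149036 ] [-1.79891257e+02 -8.69591028e-03  2.22782465e+01] 85.11898514162553
top [ 400. -204.  897.] 499.80393158695716 [[-0.02, -1.0, 0.02], [-1.0, 0.02, -0.05], [0.05, -0.02, -1.0]]
side [237. 374. 593.] 442.38911987209656 [[-0.94, -0.34, -0.01], [-0.21, 0.62, -0.76], [0.26, -0.71, -0.65]]
```

View pics/top0.png

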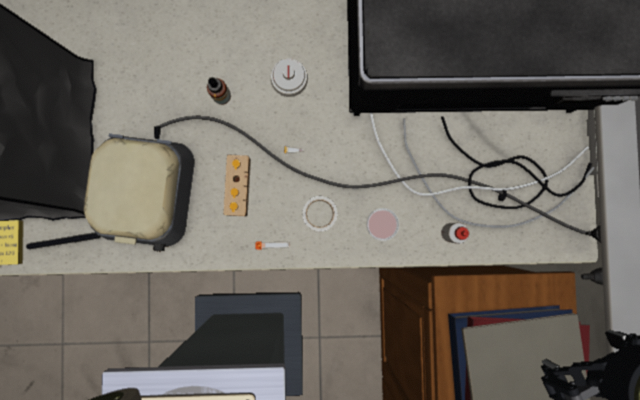

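View pics/side0.png

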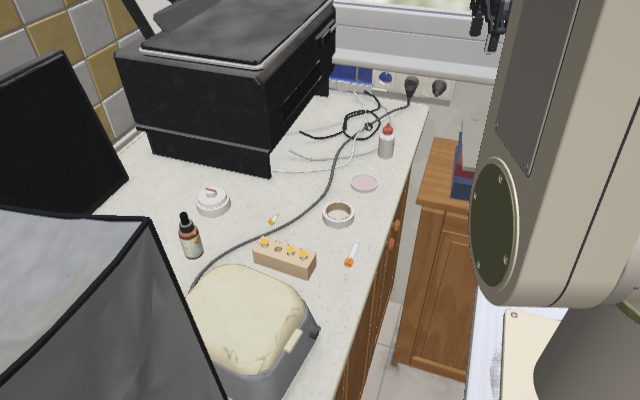

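The top view shows the loose tube at about (292,150), the block at (237,185) with its empty bore near (236,179), the long tube at (270,245), the tape at (320,213) and the petri dish at (382,224). The side view agrees: the empty bore is second from the far end. Next I'll enlarge both views and measure.

```bash
cat > h.py <<'E'
import pickle,numpy as np,cv2
d=pickle.load(open('s0.pkl','rb'))
def ray(n,p,z):
    a=d[n];C=-a['R'].T@a['t'];v=a['R'].T@np.linalg.inv(a['mtx'])@np.array([*p,1.]);return (C+v*(z-C[2])/v[2])
def proj(n,X):
    a=d[n];c=a['mtx']@(a['R']@np.array(X,float)+a['t']);return c[:2]/c[2]
def tri(pt,ps):
    A=[];b=[]
    for n,p in(("top",pt),("side",ps)):
        a=d[n];P=a['mtx']@np.c_[a['R'],a['t']]
        for i in(0,1):
            q=p[i]*P[2]-P[i];A.append(q[:3]);b.append(-q[3])
    return np.linalg.lstsq(np.array(A)/1e2,np.array(b)/1e2,rcond=None)[0]
E
python3 - <<'E'
from h import *
t=d['top']['img'][125:275,170:330,::-1];cv2.imwrite('pics/tc.png',cv2.resize(t,None,fx=4,fy=4,interpolation=cv2.INTER_CUBIC)) # (170,125)
s=d['side']['img'][190:290,230:370,::-1];cv2.imwrite('pics/sc.png',cv2.resize(s,None,fx=5,fy=5,interpolation=cv2.INTER_CUBIC))
for n in('top','side'):
    hsv=cv2.cvtColor(d[n]['img'],cv2.COLOR_RGB2HSV)
    m=cv2.inRange(hsv,(5,170,150),(25,255,255))
    k,_,st,c=cv2.connectedComponentsWithStats(m)
    for i in range(1,k):
        if st[i,4]>5: print(n,c[i].round(1),st[i], ray(n,c[i],46).round(), ray(n,c[i],6).round())
E
```

```text
top [235.6 163.5] [233 160   7   9  43] [507. -84.  46.] [512. -78.   6.]
top [234. 192.] [231 189   7   8  43] [458. -81.  46.] [461. -75.   6.]
top [233.  206.1] [230 203   7   9  43] [434. -79.  46.] [436. -73.   6.]
top [258.1 245.1] [256 242   5   7  34] [ 367. -120.   46.] [ 366. -116.    6.]
side [348.4 263.9] [347 263   4   3   9] [355. -83.  46.] [ 363. -117.    6.]
```

View pics/tc.png

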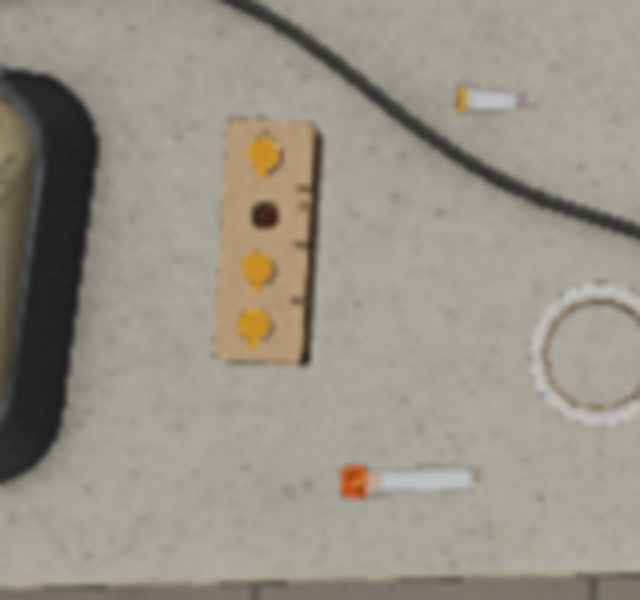

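View pics/sc.png

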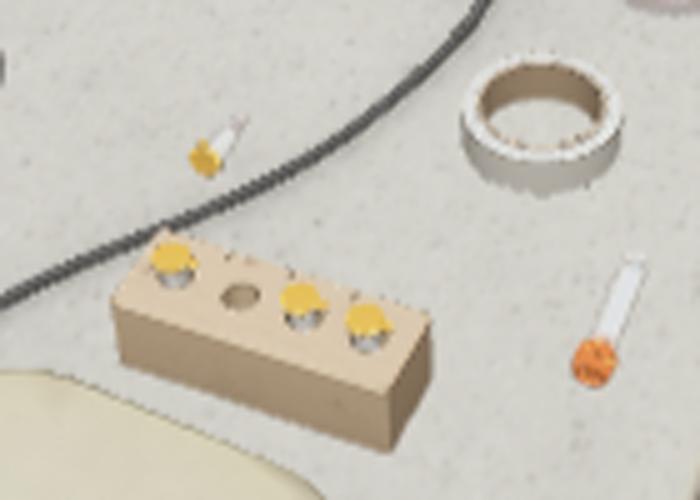

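The crops confirm it: the empty bore is at crop (265,215) top and (240,296) side. The loose tube runs from the cap at (457,98) to the tip at (535,103) in the top crop.

```bash
python3 - <<'E'
from h import *
T=lambda x,y:(x/4+169.6,y/4+124.6); S=lambda x,y:(x/5+229.6,y/5+189.6)
print('bore ray',ray('top',T(265,215),36).round(1),ray('side',S(240,295),36).round(1),tri(T(265,215),S(240,295)).round(1))
for n,c in(('caps from top',[(235.6,163.5),(234,192),(233,206.1)]),):
    print(n,[ray('top',p,46).round(1) for p in c])
print('caps side',[ray('side',S(*p),46).round(1) for p in((172,256),(300,300),(366,320))])
for a,b in((T(457,98),S(200,160)),(T(535,102),S(242,117))):print('loose',ray('top',a,6).round(1),ray('side',b,6).round(1),tri(a,b).round(1))
# appliance: its side-view right handle corner, top view corner
print('tape',ray('top',(320,213),10),'petri',ray('top',(382,224),6),'long',ray('top',T(408,481),7))
print('appl lid corners',tri((180,232),(309,323)).round(),tri((181,148),(247,262)).round())
for z in(0,100,150,200):print(z,ray('top',(194,165),z).round())
print('bottle',tri((211,81),(183,216)).round(),'printer',[ray('top',(350,112),z).round() for z in(0,100,200)])
from bench import status
from scipy.spatial.transform import Rotation as Ro
s=status.sense();p=s['tool_pos'];R=Ro.from_euler('xyz',[180,0,s['tcp_rot'][2]],degrees=True).as_matrix()
b=(ray('top',T(265,215),36)+ray('side',S(240,295),36))/2
l=(ray('top',T(496,100),6)+ray('side',S(221,138.5),6))/2
l[2]=72;b[2]=102
print('loose',l,'in tool cm',R.T@(l-p)/10,'bore',b,R.T@(b-l)/10, R.T@(b-p)/10)
E
```

```text
bore ray [482.5 -82.7  36. ] [480.8 -84.8  36. ] [481.4 -83.3  37.5]
caps from top [array([506.9, -84. ,  46. ]), array([458.3, -80.7,  46. ]), array([434.3, -78.8,  46. ])]
caps side [array([505.6, -85.5,  46. ]), array([456.5, -81. ,  46. ]), array([432.5, -79.8,  46. ])]
loose [ 536.3 -164.8    6. ] [ 536.4 -168.8    6. ] [ 535.2 -165.2    9.8]
loose [ 533.9 -199.7    6. ] [ 530.9 -196.4    6. ] [ 533.8 -200.     2.1]
tape [ 420.42576429 -227.10015676   10.        ] petri [ 398.61538248 -337.4663655     6.        ] long [ 365.89101659 -140.27620853    7.        ]
appl lid corners [389.  19.   9.] [515.  -5.  80.]
0 [511.  -3.   0.]
100 [499. -26. 100.]
150 [493. -37. 150.]
200 [486. -48. 200.]
bottle [635. -53.  94.] printer [array([ 603., -286.,    0.]), array([ 580., -277.,  100.]), array([ 558., -268.,  200.])]
loose [ 534.40315847 -182.36202509   72.        ] in tool cm [ 42.52989721 -22.82057195  17.70546662] bore [481.61245017 -83.74832201 102.        ] [ -1.14711385 -11.12651531  -3.        ] [ 41.38278336 -33.94708726  14.70546662]
```

The bore is at about (481.6,-83.7) and the loose tube's middle at (534.4,-182.4). First I'll transit high with the fingers shut.

```bash
python3 -m handwheel '{"series": [[[2,-1.1,0,0,0,0,0],[6,-3.2,0,0,0,0,0],[10.5,-5.7,0,0,0,0,0],[15,-8.1,0,0,0,0,0],[19.5,-10.5,0,0,0,0,0],[24,-12.9,0,0,0,0,0],[28.5,-15.4,0,0,0,0,0],[33,-17.8,0,0,0,0,0],[37.5,-20.2,0,0,0,0,0],[40.5,-21.8,0,0,0,0,0],[42.5,-22.9,0,0,0,0,0],[42.5,-22.9,0,0,0,0,0]]]}'
python3 - <<'E'
from bench import eyes,status
import cv2
from h import proj,d,ray
import numpy as np
s=status.sense();print(s['tool_pos'],s['tcp_rot'],s['finger_gap'])
a=eyes.snapshot('top')['img'];b=eyes.snapshot('side')['img']
cv2.imwrite('pics/m1.png',np.vstack([a[90:280,140:460],b[130:330,140:460]])[:,:,::-1])
E
```

```text
time: 1.6
tool_pos: [534.4, -179.8, 249.7]
tcp_rot: [-180.0, 0.0, 22.5]
ft_force: [-0.2, -0.3, 0.4]
finger_gap: 0.1
grip_force: 0.0
[ 534.42672593 -179.7578406   249.65794338] [-1.79950559e+02  7.46135456e-03  2.24545881e+01] 0.09091028144708561
```

View pics/m1.png

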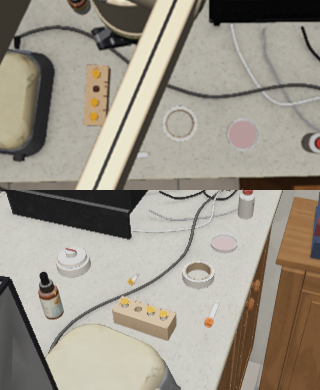

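The top view shows the arm reaching over, with the dark gripper near (250,128). The side crop shows no arm, so I'll check this against the projections.

```bash
python3 - <<'E'
from bench import eyes,status
import cv2
from h import *
s=status.sense();print(s['time'],s['tool_pos'],s['joint_pos'])
for z in(250,330,400):print(z,proj('top',(534.4,-182,z)),proj('side',(534.4,-182,z)))
for n in('top','side'):
  e=eyes.snapshot(n);print(n,np.abs(e['R']-d[n]['R']).max(),np.abs(e['t']-d[n]['t']).max(), (-e['R'].T@e['t']).round())
  cv2.imwrite(f'pics/{n}2.png',e['img'][:,:,::-1])
a=cv2.imread('pics/top2.png');b=cv2.imread('pics/side2.png')
cv2.imwrite('pics/m2.png',cv2.resize(np.vstack([a,b]),None,fx=.75,fy=.75))
E
```

```text
1.7 [ 533.59757997 -181.60364911  249.75817079] [-2.39998477e+01  1.90086509e+00  9.11680216e+01 -1.17691152e-02
  8.69677020e+01  4.36657409e+01]
250 [288.20892241 121.9803538 ] [261.28758979 104.5854812 ]
330 [285.52151084 107.60693892] [256.02124854  55.46169949]
400 [282.4694704   91.28333446] [250.65889392   5.44231679]
top 0.0 0.0 [ 400. -204.  897.]
side 0.0 0.0 [237. 374. 593.]
```

View pics/m2.png

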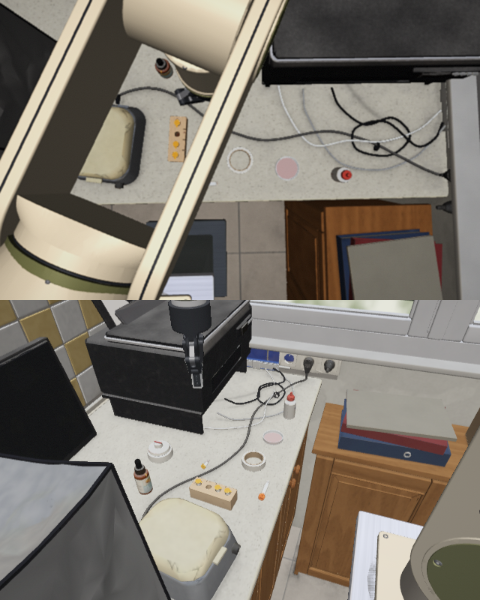

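The side view shows the fingertips at full-image (261,113), which matches the projection. I'll descend 17 cm and hold.

```bash
python3 -m handwheel '{"series": [[[0,0,1,0,0,0,0],[0,0,3,0,0,0,0],[0,0,5.5,0,0,0,0],[0,0,8,0,0,0,0],[0,0,10.5,0,0,0,0],[0,0,13,0,0,0,0],[0,0,15,0,0,0,0],[0,0,16.3,0,0,0,0],[0,0,17,0,0,0,0],[0,0,17,0,0,0,0],[0,0,17,0,0,0,0],[0,0,17,0,0,0,0]]]}'
python3 - <<'E'
from bench import eyes
import cv2
b=eyes.snapshot('side')['img'][130:290,190:350,::-1]
cv2.imwrite('pics/m3.png',cv2.resize(b,None,fx=3,fy=3))
E
```

```text
time: 3.3
tool_pos: [534.6, -182.5, 80.9]
tcp_rot: [179.9, -0.1, 22.3]
ft_force: [0.9, 0.4, -0.1]
finger_gap: -0.1
grip_force: 0.0
```

View pics/m3.png

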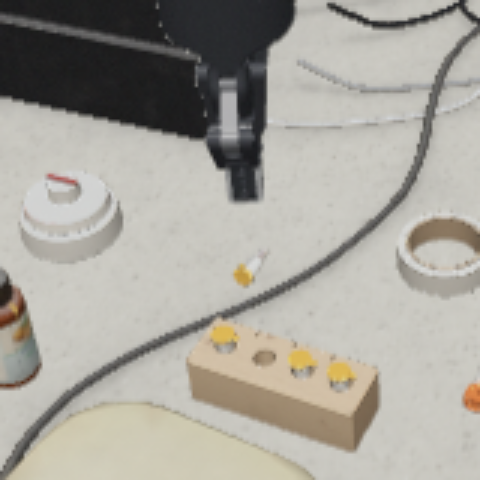

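The fingertips hang directly above the small tube (crop (245,197), tube at (252,268)), clear of everything. I'll hold 2.25 s, then rise to z≈180 and go across.

```bash
python3 -m handwheel '{"series": [[[0,0,0,0,0,0,0],[0,0,0,0,0,0,0],[0,0,0,0,0,0,0],[0,0,0,0,0,0,0],[0,0,0,0,0,0,0],[0,0,0,0,0,0,0],[0,0,0,0,0,0,0],[0,0,0,0,0,0,0],[0,0,0,0,0,0,0],[0,0,0,0,0,0,0],[0,0,0,0,0,0,0],[0,0,0,0,0,0,0]]]}'
python3 -m handwheel '{"series": [[[0,0,0,0,0,0,0],[0,0,0,0,0,0,0],[0,0,0,0,0,0,0],[0,0,0,0,0,0,0],[0,0,0,0,0,0,0],[0,0,0,0,0,0,0]]]}'
python3 -m handwheel '{"series": [[[0,0,-1,0,0,0,0],[0,0,-3.5,0,0,0,0],[0,0,-6.5,0,0,0,0],[0,0,-9,0,0,0,0],[0,0,-10,0,0,0,0],[-0.2,-2,-10,0,0,0,0],[-0.5,-5,-10,0,0,0,0],[-0.8,-8,-10,0,0,0,0],[-1.1,-10.4,-10,0,0,0,0],[-1.15,-11.1,-10,0,0,0,0],[-1.15,-11.1,-10,0,0,0,0],[-1.15,-11.1,-10,0,0,0,0]]]}'
```

```text
time: 4.85
tool_pos: [534.0, -182.2, 80.0]
tcp_rot: [-180.0, -0.0, 22.3]
ft_force: [-0.6, -1.6, 0.2]
finger_gap: 0.2
grip_force: 0.0
time: 5.6
tool_pos: [534.0, -182.2, 80.0]
tcp_rot: [180.0, -0.0, 22.3]
ft_force: [-0.2, -0.5, -0.6]
finger_gap: -0.3
grip_force: 0.0
time: 7.1
tool_pos: [481.6, -84.5, 180.0]
tcp_rot: [180.0, -0.0, 22.3]
ft_force: [-0.0, 0.1, 0.4]
finger_gap: 0.4
grip_force: 0.0
```

```bash
python3 -m handwheel '{"series": [[[0,0,0.5,0,0,0,0],[0,0,1.7,0,0,0,0],[0,0,3.2,0,0,0,0],[0,0,4.7,0,0,0,0],[0,0,6,0,0,0,0],[0,0,6.8,0,0,0,0],[0,0,7.2,0,0,0,0],[0,0,7.2,0,0,0,0],[0,0,7.2,0,0,0,0],[0,0,7.2,0,0,0,0]]]}'
python3 - <<'E'
from bench import eyes
import cv2
b=eyes.snapshot('side')['img'][130:330,190:390,::-1]
cv2.imwrite('pics/m4.png',cv2.resize(b,None,fx=2.5,fy=2.5))
E
```

```text
time: 8.35
tool_pos: [481.6, -84.0, 108.5]
tcp_rot: [180.0, -0.0, 22.3]
ft_force: [0.1, 0.9, 0.6]
finger_gap: -0.1
grip_force: 0.0
```

View pics/m4.png

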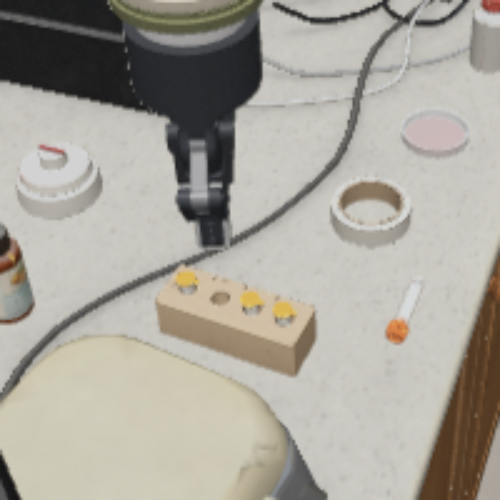

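The fingertips (crop (213,245)) sit above the empty bore (220,298), well clear of the caps. I'll hold for two seconds, then hand in.

```bash
python3 -m handwheel '{"series": [[[0,0,0,0,0,0,0],[0,0,0,0,0,0,0],[0,0,0,0,0,0,0],[0,0,0,0,0,0,0],[0,0,0,0,0,0,0],[0,0,0,0,0,0,0],[0,0,0,0,0,0,0],[0,0,0,0,0,0,0],[0,0,0,0,0,0,0],[0,0,0,0,0,0,0],[0,0,0,0,0,0,0],[0,0,0,0,0,0,0]]]}'
python3 -m handwheel '{"series": [[[0,0,0,0,0,0,0],[0,0,0,0,0,0,0],[0,0,0,0,0,0,0],[0,0,0,0,0,0,0],[0,0,0,0,0,0,0],[0,0,0,0,0,0,0]]]}'
python3 -c "
from bench import r
print(r.hand_in())"
```

```text
time: 9.9
tool_pos: [481.2, -83.8, 108.0]
tcp_rot: [-180.0, 0.0, 22.3]
ft_force: [-0.7, 0.1, -0.4]
finger_gap: -0.0
grip_force: 0.0
time: 10.65
tool_pos: [481.2, -83.9, 108.0]
tcp_rot: [180.0, 0.0, 22.3]
ft_force: [1.1, -0.0, -0.6]
finger_gap: -0.3
grip_force: 0.0
the job is handed in; nothing more can be done
None
```

The arm pointed at the loose tube for over 2 s, rose clear, pointed at the empty bore for over 2 s and was handed in still there at about 10.7 s; no contact showed in the force readings or pictures, but the hand-in returned no verdict.

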